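# Put the swapped relay modules back into their own sockets

### The arm

A 6-joint arm with a two-finger parallel gripper is mounted at the origin on a cart in front of the work surface, level with it; the furniture and walls round the work are solid. World frame = base frame: x ahead of the robot, y to its left, z up, the work surface at z = 0. Lengths are in mm, angles in rad, forces in N, time in s.
With the tool pointing down it reaches from about 350 to 850 mm from the base axis. Payload 8.1 kg.
Tool frame: the origin (TCP) lies on the mounting face of the last link; the fingertips stand 173 mm ahead of it and the grasp point (between the pads) lies 155 mm ahead of it (r.tip_reach is the z of the fingertips in the tool frame, in mm); z points along the fingers, y is the line along which they close (so a half turn about z gives the same grasp; the last joint's range is limited). The gripper opens to 85 mm and grips with 20 to 120 N. Pads are 22 mm wide; open, the fingers measure 114 mm over their backs; the gripper's body (76 mm by 85 mm) begins 54 mm behind the grasp point. The pads swing forward as they close: fully open they stand 13 mm farther back than shut.
Start: joints at [1.135, 0.13, 1.488, -0, 1.523, -0.085], TCP at [206.169, 563.472, 404.692] pointing down, gripper open.
Joint ranges: [-2.96, 2.96], [-0.89, 2.26], [0.02, 2.5], [-1.34, 4.48], [0, 2.73], [-2.66, 2.66]. Speed limits (rad/s): [2.39, 2.39, 2.79, 3.14, 3.14, 3.14].

### API

Orientations are given as a unit quaternion [x, y, z, w].
In Python, from workcell import r gives the robot as it stands. The module is installed in compiled form; this text tells all that it offers. Calls block until the motion is done:
- r.goto(position, orientation): joint-space move of the TCP to a pose.
- r.movel(position, orientation=None, vel=150, until_force=None): straight line of the TCP; orientation=None keeps the orientation; vel is the mean speed in mm/s. With until_force (N) it stops when the force on the tool has changed by that much, and returns True; else False.
- r.set_joints(angles): joint-space move.
- r.gripper_open() and r.clamp(strength=None): open the fingers fully, or close them until they stop; strength is the grip in N (None keeps the last).
- r.pause(seconds).
- r.inverse_kinematics(position, orientation): joint angles nearest the present ones, or None.
- r.state(): the state.
- r.read_camera(name): name is "side" or "top"; returns the picture (384x512x3 uint8, red, green, blue); there is no depth.
- r.camera_params(name): a dict with "fx", "fy", "cx", "cy" (pixels), "R" (3x3) and "t" (3): a world point X has camera coordinates R X + t. Camera axes: x right, y down, z forward; pixel columns grow to the right and rows downward; lengths in mm; the calibration is good to about 2 mm. A picture is of the moment at which its call begins. camera_params takes no time and is no camera call.
A pose or a line that the arm cannot do raises r.Unreachable and nothing moves.
- r.job_done(): hands the job in; it is judged then, once.
The state is a dict: "clock": time; "joint_pos": joint angles; "joint_velocities": joint speeds; "joint_efforts": joint torques, N m; "ee_pos": TCP position; "tool_rot": TCP orientation; "force": force on the tool from outside, world axes, zero at the start; "torque": the same for the moment, N m; "finger_gap": finger opening in mm; "grip_force": force on a finger pad.
Only numpy, scipy, OpenCV 4.12 (cv2) and the standard library are available. Lean on these libraries where they do the work, as an engineer would, in place of code of your own. Each camera call takes 0.05 s, during which the arm holds its last target. There are 200 camera calls.

### The job

The four plug-in relay modules of this control panel have been put back into one another's sockets. Put each module into the socket whose marker plate has the colour of the module's cap, upright and fully home; the unmarked spare socket is there for parking a module on the way, and it shall be empty again at the end.

Things in the scene. Friction and masses are not known exactly. Their poses are not given: they have to be found in the camera images.
- relay_red_center (a point): plug-in relay with a clear cover (copper coil inside) and a RED top cap. Upright block 36 mm (its x) x 28 mm (its y) x 64 mm tall, 60 to 130 g; point: its centre, 32 mm above its underside. Grip the flat faces 36 mm apart (closing along x), at or above half height. The lowest 4 mm are pins, set in from the sides. Starts seated in a socket of another colour.
- relay_blue_center (a point): plug-in relay with a clear cover (copper coil inside) and a BLUE top cap. Upright block 36 mm (its x) x 28 mm (its y) x 64 mm tall, 60 to 130 g; point: its centre, 32 mm above its underside. Grip the flat faces 36 mm apart (closing along x), at or above half height. The lowest 4 mm are pins, set in from the sides. Starts seated in a socket of another colour.
- relay_yellow_center (a point): plug-in timer, grey, with a YELLOW top cap that carries a small black dial. Upright block 36 mm (its x) x 28 mm (its y) x 64 mm tall, 60 to 130 g; point: its centre, 32 mm above its underside. Grip the flat faces 36 mm apart (closing along x), at or above half height. The lowest 4 mm are pins, set in from the sides. Starts seated in a socket of another colour.
- relay_green_center (a point): plug-in solid-state module, black with bright ribs, with a GREEN top cap. Upright block 36 mm (its x) x 28 mm (its y) x 64 mm tall, 60 to 130 g; point: its centre, 32 mm above its underside. Grip the flat faces 36 mm apart (closing along x), at or above half height. The lowest 4 mm are pins, set in from the sides. Starts seated in a socket of another colour.
- socket_red_seat (a point): fixed black relay socket, 86 x 45 mm. Point: centre of the floor of its pocket (42 mm in x, 34 mm in y, 7 mm deep, upper walls flared outward); x, y as those of a module seated in it, z up. A module fully home stands on this point, its centre 32 mm above it. Marked by a flat RED plate, 20 x 40 mm, at its -x end (robot side), 54 mm from the point.
- socket_blue_seat (a point): fixed black relay socket, 86 x 45 mm. Point: centre of the floor of its pocket (42 mm in x, 34 mm in y, 7 mm deep, upper walls flared outward); x, y as those of a module seated in it, z up. A module fully home stands on this point, its centre 32 mm above it. Marked by a flat BLUE plate, 20 x 40 mm, at its -x end (robot side), 54 mm from the point.
- socket_yellow_seat (a point): fixed black relay socket, 86 x 45 mm. Point: centre of the floor of its pocket (42 mm in x, 34 mm in y, 7 mm deep, upper walls flared outward); x, y as those of a module seated in it, z up. A module fully home stands on this point, its centre 32 mm above it. Marked by a flat YELLOW plate, 20 x 40 mm, at its -x end (robot side), 54 mm from the point.
- socket_green_seat (a point): fixed black relay socket, 86 x 45 mm. Point: centre of the floor of its pocket (42 mm in x, 34 mm in y, 7 mm deep, upper walls flared outward); x, y as those of a module seated in it, z up. A module fully home stands on this point, its centre 32 mm above it. Marked by a flat GREEN plate, 20 x 40 mm, at its -x end (robot side), 54 mm from the point.
- socket_spare_seat (a point): unmarked spare socket without coloured plate, empty at the start; built like the others, same point. The five sockets stand in one row along their y, 52 mm apart, all the same way round, in any order. Pocket rims are 7 mm above these points, the screw feet 7 mm below. A grey wiring duct runs behind the row, from 76 mm in +x, its top 11 mm above the points.
Not all that is in view belongs to the job. Leave any purple look-alike of the part that bears socket_spare_seat alone.

How it is judged (in metres and radians):
At the end, for the whole second after the job is handed in: Each of the four modules is upright (within about 6 degrees), at rest and fully home in the socket of its own colour: its centre within 8 mm sideways of the socket's centre and no more than 3 mm above the seated height of 32 mm over the pocket floor. The spare socket is empty (horizontal distance between relay_red_center and socket_red_seat below 0.008 m and z of relay_red_center in the frame of socket_red_seat between 0.028 and 0.035 m and angle between each of relay_red_center, relay_blue_center, relay_yellow_center, relay_green_center's own z axis and vertical below 0.1 rad and linear speed of each of relay_red, relay_blue, relay_yellow, relay_green below 0.02 m/s and horizontal distance between relay_blue_center and socket_blue_seat below 0.008 m and z of relay_blue_center in the frame of socket_blue_seat between 0.028 and 0.035 m and horizontal distance between relay_yellow_center and socket_yellow_seat below 0.008 m and z of relay_yellow_center in the frame of socket_yellow_seat between 0.028 and 0.035 m and horizontal distance between relay_green_center and socket_green_seat below 0.008 m and z of relay_green_center in the frame of socket_green_seat between 0.028 and 0.035 m and not (horizontal distance between relay_red_center and socket_spare_seat below 0.03 m) and not (horizontal distance between relay_blue_center and socket_spare_seat below 0.03 m) and not (horizontal distance between relay_yellow_center and socket_spare_seat below 0.03 m) and not (horizontal distance between relay_green_center and socket_spare_seat below 0.03 m)); the robot touches nothing.
It also fails if it takes over 96 s, if anything falls off the work surface, if the arm or the gripper's body presses on something with over 40 N, if the wrist force passes 120 N, or if a joint passes its speed limit or range.

## Working session

There is one attempt and no reset: what is moved stays moved. The work goes in short steps, each a Python script; the robot and the scene stay as the last script left them, time stands still between calls to the robot, and variables do not carry over. Pictures are saved under pics/ and viewed, at most 14 in all, crops included, and the job is handed in when it is done.

```bash
mkdir -p pics; python3 - <<'E'
from workcell import r
import cv2
for n in ("side","top"):
    im=r.read_camera(n); cv2.imwrite(f"pics/{n}0.png",cv2.cvtColor(im,cv2.COLOR_RGB2BGR))
    p=r.camera_params(n); print(n,{k:(v.tolist() if hasattr(v,'tolist') else v) for k,v in p.items()})
print(r.state(), r.tip_reach)
E
```

```text
side {'fx': 346.66568955328603, 'fy': 346.66568955328603, 'cx': 253.88160609174, 'cy': 195.49593821543513, 'R': [[-0.9947728675189191, 0.09960115762713767, -0.022506697836882958], [0.08207216308852558, 0.6487397238853757, -0.756571827851855], [-0.06075444094185322, -0.7544643000516725, -0.6535231578554676]], 't': [554.9044967460309, 83.25919792632936, 846.4610240507758]}
top {'fx': 416.96757046797006, 'fy': 416.96757046797006, 'cx': 259.12163285357246, 'cy': 196.55858687864165, 'R': [[-0.004671503667642937, -0.9999694668313736, 0.006264380133885136], [-0.9846433653403137, 0.0035064704480228955, -0.17454268176093554], [0.1745153865559862, -0.006983557114806121, -0.984629681547961]], 't': [-131.6297347160069, 539.8761007167092, 902.7518806029728]}
{'clock': 0.1, 'joint_pos': array([ 1.13457797e+00,  1.31081410e-01,  1.48920931e+00,  1.01385460e-05,
        1.52298604e+00, -8.53892283e-02]), 'joint_velocities': array([ 6.51269492e-04, -2.22451920e-04, -3.54132586e-03,  6.11918591e-04,
       -7.24355120e-05,  1.94758848e-05]), 'joint_efforts': array([ 1.25846014e-03, -5.70955288e+01, -5.01936543e+01, -1.29991354e-04,
        8.16535758e-03,  4.47256662e-05]), 'ee_pos': array([206.08611069, 563.2683387 , 403.73022823]), 'tool_rot': array([ 1.74516535e-01,  9.84653883e-01, -8.12271970e-04, -2.22021585e-04]), 'force': array([-0.28712364,  0.40139828, -0.00352281]), 'torque': array([-0.04577094, -0.05437913, -0.0017966 ]), 'grip_force': 0.0, 'finger_gap': 85.26827547053145} 173.4
```

View pics/side0.png

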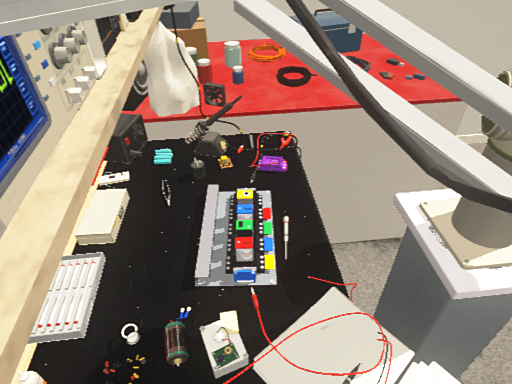

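View pics/top0.png

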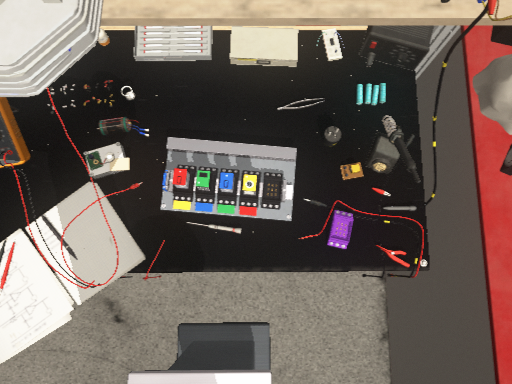

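Top view: row runs left to right: red (181,178), green (204,180), blue (228,182) and yellow (250,184) modules, then the empty spare (273,189). The plates are yellow (182,206), blue (203,208), green (226,210) and red (248,211). Possible confusions: purple look-alike (340,230), blue object at the row's end (166,180), and cyan resistors (370,94). Close crops next.

```bash
python3 - <<'E'
import cv2,numpy as np
a=cv2.imread("pics/top0.png")[130:225,155:305]; b=cv2.imread("pics/side0.png")[180:292,185:295]
a=cv2.resize(a,None,fx=5,fy=5,interpolation=cv2.INTER_CUBIC);b=cv2.resize(b,None,fx=5,fy=5,interpolation=cv2.INTER_CUBIC)
cv2.imwrite("pics/topc.png",a);cv2.imwrite("pics/sidec.png",b)
E
```

```text
(no output)
```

View pics/topc.png

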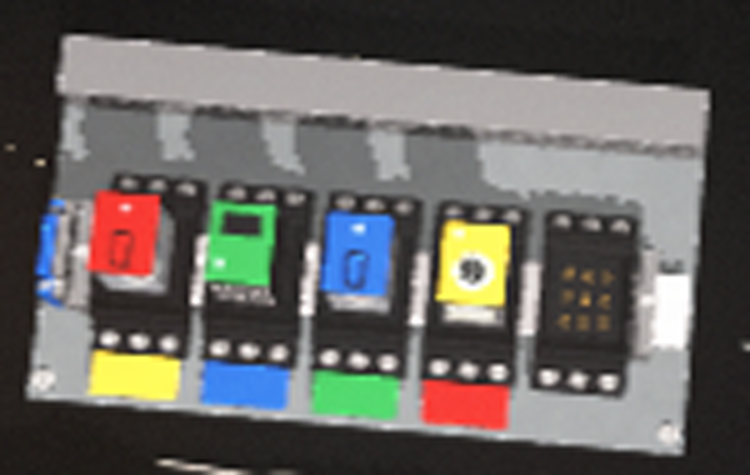

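View pics/sidec.png

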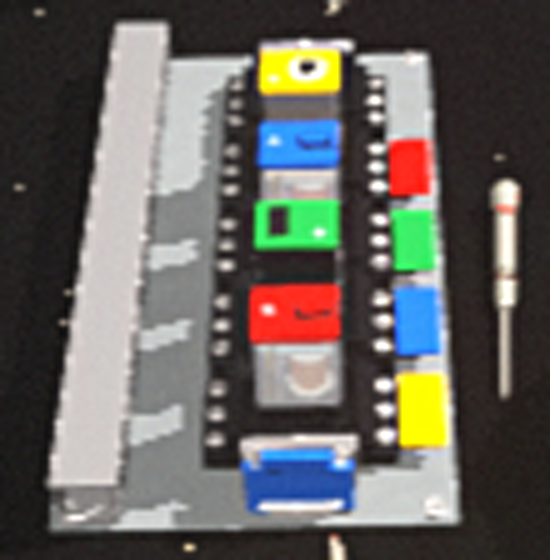

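The choice is clear: from left, S0 yellow plate (red module), S1 blue (green module), S2 green (blue module), S3 red (yellow module), and S4 the spare at the right end with no plate. The blue thing at the left end is an end clip. So there are two swaps: red↔yellow and green↔blue.

```bash
cat > vis.py <<'E'
import cv2,numpy as np
H={'red':[(0,8),(172,180)],'yellow':[(22,35)],'green':[(50,80)],'blue':[(100,118)]}
ROI={'top':(130,225,155,305),'side':(180,292,215,280)}
def blobs(bgr,cam):
    y0,y1,x0,x1=ROI[cam]; k=4
    im=cv2.resize(bgr[y0:y1,x0:x1],None,fx=k,fy=k,interpolation=cv2.INTER_LINEAR)
    hsv=cv2.cvtColor(im,cv2.COLOR_BGR2HSV); out={}
    for c,rs in H.items():
        m=sum(cv2.inRange(hsv,(a,130,100),(b,255,255)) for a,b in rs)
        cs,_=cv2.findContours(m,cv2.RETR_EXTERNAL,cv2.CHAIN_APPROX_NONE)
        L=[]
        for q in cs:
            A=cv2.contourArea(q)/k/k
            if A<40: continue
            M=cv2.moments(cv2.convexHull(q))
            L.append((((M['m10']/M['m00'])+.5)/k-.5+x0,((M['m01']/M['m00'])+.5)/k-.5+y0,A,[round(v/k,1) for v in cv2.minAreaRect(q)[1]]))
        out[c]=L
    return out
def ray(p,u,v):
    R=np.array(p['R']);t=np.array(p['t'])
    d=R.T@[(u-p['cx'])/p['fx'],(v-p['cy'])/p['fy'],1]; return -R.T@t,d/np.linalg.norm(d)
def tri(p1,a,p2,b):
    (o1,d1),(o2,d2)=ray(p1,*a),ray(p2,*b)
    s=np.linalg.lstsq(np.c_[d1,-d2],o2-o1,rcond=None)[0]
    A,B=o1+s[0]*d1,o2+s[1]*d2; return (A+B)/2,np.linalg.norm(A-B)
def onz(p,u,v,z):
    o,d=ray(p,u,v); return o+d*(z-o[2])/d[2]
E
python3 - <<'E'
import cv2,numpy as np
from workcell import r
from vis import *
np.set_printoptions(precision=1,suppress=True)
B={c:blobs(cv2.imread(f"pics/{c}0.png"),c) for c in("top","side")};P={c:r.camera_params(c) for c in B}
for c in H:
    T=sorted(B['top'][c],key=lambda q:q[1]); S=sorted(B['side'][c],key=lambda q:q[0])
    print(c,[(round(q[0],1),round(q[1],1),q[2],q[3]) for q in T],'|',[(round(q[0],1),round(q[1],1),q[2],q[3]) for q in S])
    T=[q for q in T if q[0]>168]; S=[q for q in S if q[1]<272]
    for n,a,b in(('cap',T[0],S[0]),('plate',T[-1],S[-1])):
        print('  ',n,*tri(P['top'],a[:2],P['side'],b[:2]))
E
```

```text
red [(179.4, 176.0, 203.8125, [13.1, 16.8]), (247.6, 210.2, 139.84375, [17.0, 8.9])] | [(243.5, 242.1, 213.96875, [12.0, 18.8]), (266.3, 213.2, 86.5, [11.2, 8.5])]
   cap [581.4  42.9  80.6] 1.73138793025215
   plate [ 513.9 -107.    13.7] 2.1548620790268562
yellow [(249.2, 182.2, 217.28125, [14.2, 16.6]), (181.3, 204.4, 136.125, [17.0, 8.9])] | [(244.5, 194.0, 136.96875, [8.8, 16.8]), (268.7, 261.5, 132.0, [14.9, 9.7])]
   cap [ 566.9 -111.9   80.2] 1.7458241634334735
   plate [528.2  48.4  15.2] 2.2086750767512857
green [(202.9, 178.1, 180.875, [12.8, 16.1]), (225.5, 208.3, 120.6875, [16.0, 8.2])] | [(243.9, 224.6, 160.8125, [17.5, 9.5]), (266.9, 227.6, 90.5625, [12.3, 8.3])]
   cap [576.6  -9.2  79.4] 1.645510590530845
   plate [518.7 -55.4  14.7] 2.55395869708621
blue [(225.9, 180.0, 207.875, [13.9, 16.5]), (203.5, 206.4, 135.21875, [16.9, 8.7])] | [(244.1, 208.4, 149.75, [9.5, 17.0]), (244.2, 275.6, 189.65625, [12.1, 22.8]), (267.7, 243.9, 111.0625, [13.6, 9.0])]
   cap [571.9 -60.3  80.6] 1.828477749501803
   plate [523.5  -3.6  14.2] 2.558730521438642
```

Plates give a 52.0 mm pitch and a yaw of -0.092. The caps agree with plate + 54 mm to within 0.7 mm. Cap tops sit at 80, so the seats are at z≈16.5. First move: red → spare.

```bash
cat > act.py <<'E'
import numpy as np
from workcell import r
S0=np.array([581.8,43.2]); STEP=np.array([-4.77,-51.8]); SZ=16.5
PSI=np.arctan2(4.77,51.8)*-1
def seat(i): return S0+i*STEP
def quat():
    best=None
    for k in (0,np.pi/2):
        th=(np.pi/2+PSI)/2+k; q=[np.cos(th),np.sin(th),0,0]
        js=[r.inverse_kinematics([*seat(i),SZ+42+155+90],q) for i in (0,4)]
        if any(j is None for j in js): continue
        m=max(abs(j[5]) for j in js)
        if best is None or m<best[0]: best=(m,q)
    return best[1]
Q=quat(); ZG=SZ+42+155; UP=85
def P(i,z): return [*seat(i),z]
def log(t):
    s=r.state(); print(t,'clk %.1f z %.1f xy %s F %s gap %.1f grip %.0f'%(s['clock'],s['ee_pos'][2],s['ee_pos'][:2].round(1),s['force'].round(1),s['finger_gap'],s['grip_force']))
def pick(i):
    r.goto(P(i,ZG+UP),Q); 
    if r.movel(P(i,ZG),Q,vel=120,until_force=15): log('HIT on descent'); raise SystemExit
    r.clamp(40); log('gripped'); r.movel(P(i,ZG+UP),Q,vel=120); log('lifted')
def place(i):
    r.movel(P(i,ZG+UP),Q,vel=150); r.movel(P(i,ZG+12),Q,vel=120)
    h=r.movel(P(i,ZG-2),Q,vel=25,until_force=12); log(f'down hit={h}')
    if r.state()['ee_pos'][2]>ZG+2: print('NOT HOME'); raise SystemExit
    r.gripper_open(); r.movel(P(i,ZG+UP),Q,vel=150); log('released')
E
python3 - <<'E'
from act import *
import cv2
print(Q)
log('start'); pick(0)
im=r.read_camera('side'); cv2.imwrite("pics/s1.png",cv2.resize(im[80:292,150:330,::-1],None,fx=2.8,fy=2.8))
E
```

```text
[np.float64(0.7388156008891118), np.float64(0.6739076404692713), 0, 0]
start clk 0.1 z 403.7 xy [206.1 563.3] F [-0.3  0.4 -0. ] gap 85.3 grip 0
gripped clk 3.8 z 214.1 xy [582.1  43.2] F [-0.4 -0.4  4.5] gap 35.6 grip 40
lifted clk 4.6 z 297.5 xy [581.4  43.2] F [ 0.9 -0.1 -1.2] gap 35.6 grip 40
```

View pics/s1.png

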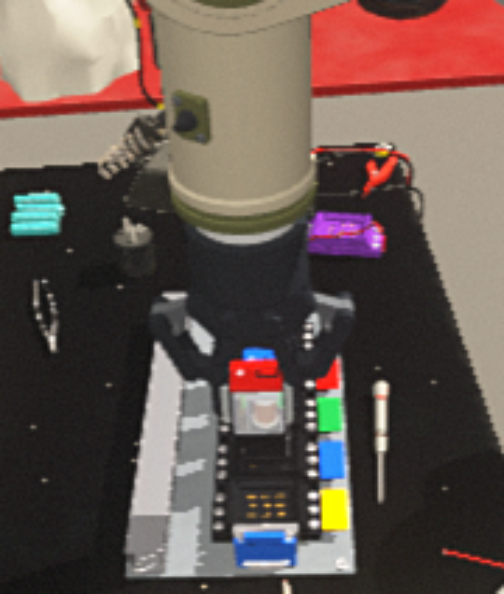

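Red is held upright and S0's empty pocket is visible at about (265,505) in the crop. Placing it in the spare.

```bash
python3 - <<'E'
from act import *
place(4)
E
```

```text
down hit=True clk 7.5 z 214.0 xy [ 562.9 -164.1] F [-0.6  0.   4.5] gap 35.5 grip 41
released clk 8.7 z 297.7 xy [ 562.4 -163.9] F [ 0.9 -0.2 -0.8] gap 85.3 grip 0
```

Red came down to its pickup height, so it is home. Next is yellow S3 → S0, then a look.

```bash
python3 - <<'E'
from act import *
import cv2
pick(3); place(0)
r.goto([420,250,400],Q)
for n,(a,b,c,d) in {'top':(130,225,155,305),'side':(170,292,195,295)}.items():
    im=r.read_camera(n)[:,:,::-1].copy(); cv2.imwrite(f"pics/{n}2f.png",im)
    cv2.imwrite(f"pics/{n}2.png",cv2.resize(im[a:b,c:d],None,fx=4,fy=4,interpolation=cv2.INTER_CUBIC))
E
```

```text
gripped clk 10.4 z 214.2 xy [ 567.8 -112.3] F [-0.4  0.   4.5] gap 35.8 grip 40
lifted clk 11.3 z 297.5 xy [ 567.1 -112.1] F [-1.5  0.8 -1.1] gap 35.9 grip 40
down hit=True clk 13.7 z 214.1 xy [582.   43.2] F [-0.1  0.8  4.4] gap 35.7 grip 41
released clk 15.0 z 297.6 xy [581.5  43.2] F [-1.1 -0.2  0.1] gap 85.6 grip 0
```

View pics/top2.png

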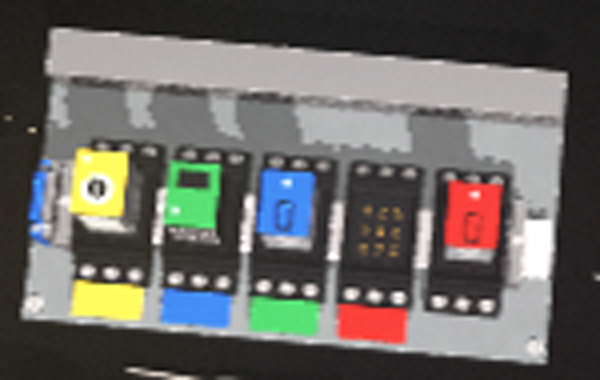

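View pics/side2.png

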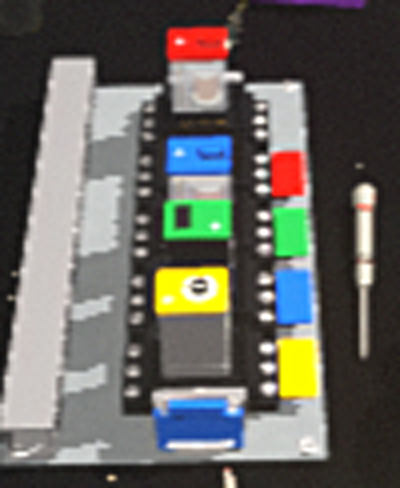

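Yellow is seated upright in S0 at (98,185) in the top crop. Red is seated in the spare at (472,215), and S3 is empty at (380,230). Doing the remaining four moves, then checking.

```bash
python3 - <<'E'
from act import *
from vis import *
np.set_printoptions(precision=1,suppress=True)
for a,b in ((4,3),(1,4),(2,1),(4,2)): print(a,b); pick(a); place(b)
r.goto([420,250,400],Q); log('end')
B={}
for n,(a,b,c,d) in {'top':(130,225,155,305),'side':(170,292,195,295)}.items():
    im=r.read_camera(n)[:,:,::-1].copy(); B[n]=blobs(im,n)
    cv2.imwrite(f"pics/{n}3.png",cv2.resize(im[a:b,c:d],None,fx=4,fy=4,interpolation=cv2.INTER_CUBIC))
Pm={c:r.camera_params(c) for c in B}
for i,c in enumerate(('yellow','blue','green','red')):
    T=sorted([q for q in B['top'][c] if q[0]>168],key=lambda q:q[1]); S=sorted([q for q in B['side'][c] if q[1]<272],key=lambda q:q[0])
    print(c,tri(Pm['top'],T[0][:2],Pm['side'],S[0][:2])[0],seat(i))
E
```

```text
4 3
gripped clk 19.2 z 214.2 xy [ 563.  -164.1] F [ 0.1 -0.5  4. ] gap 35.3 grip 40
lifted clk 20.1 z 297.5 xy [ 562.3 -163.8] F [-0.4  0.1 -2.1] gap 35.5 grip 40
down hit=True clk 21.8 z 214.0 xy [ 567.7 -112.2] F [-1.3 -0.1  4.7] gap 35.7 grip 41
released clk 23.1 z 297.7 xy [ 567.2 -112.1] F [ 0.2 -0.4 -0.5] gap 85.5 grip 0
1 4
gripped clk 24.9 z 214.1 xy [577.3  -8.6] F [-0.   0.8  5.2] gap 35.9 grip 40
lifted clk 25.8 z 297.4 xy [576.6  -8.6] F [-0.1  0.3 -1.1] gap 35.5 grip 40
down hit=True clk 28.2 z 214.0 xy [ 562.9 -164.1] F [-0.3  0.9  5.1] gap 35.7 grip 41
released clk 29.5 z 297.6 xy [ 562.4 -163.9] F [ 0.3  0.3 -1. ] gap 85.6 grip 0
2 1
gripped clk 31.4 z 214.2 xy [572.5 -60.4] F [-1.2 -0.2  3.7] gap 35.8 grip 40
lifted clk 32.2 z 297.5 xy [571.8 -60.3] F [-0.6 -0.7 -0.4] gap 35.4 grip 40
down hit=True clk 34.0 z 214.0 xy [577.2  -8.6] F [-0.9 -0.3  5. ] gap 35.9 grip 41
released clk 35.2 z 297.7 xy [576.7  -8.6] F [-0.  -0.  -0.3] gap 85.4 grip 0
4 2
gripped clk 37.2 z 214.1 xy [ 563.  -164.1] F [-0.   0.5  4.4] gap 35.5 grip 40
lifted clk 38.1 z 297.5 xy [ 562.3 -163.8] F [ 0.4 -0.3 -1.4] gap 36.1 grip 40
down hit=True clk 40.2 z 214.1 xy [572.5 -60.4] F [-0.8  1.   5.1] gap 35.9 grip 41
released clk 41.5 z 297.7 xy [571.9 -60.3] F [0.8 0.6 0.7] gap 85.2 grip 0
end clk 42.8 z 399.4 xy [420.4 249.4] F [ 0.1 -0.1  0.6] gap 85.3 grip 0
yellow [583.7  42.6  79.8] [581.8  43.2]
blue [578.7  -9.1  80.6] [577.   -8.6]
green [573.8 -60.9  80.1] [572.3 -60.4]
red [ 569.3 -112.3   79.5] [ 567.5 -112.2]
```

View pics/top3.png

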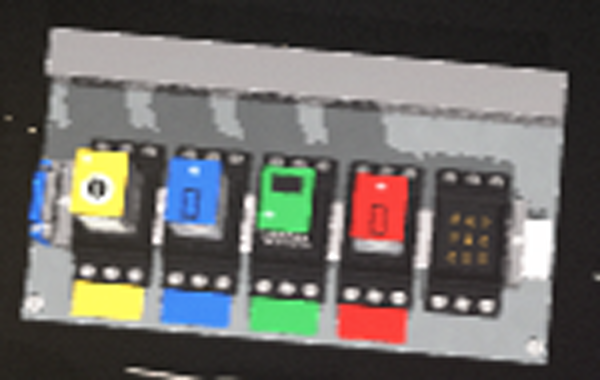

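View pics/side3.png

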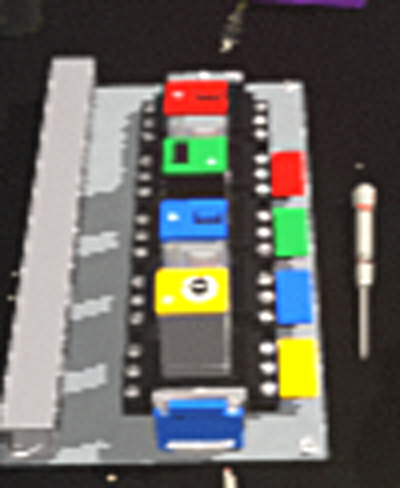

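All four caps match their plates: yellow (98,185), blue (193,190), green (287,200) and red (378,207) in the top crop. The spare at (470,240) is empty. Cap height is unchanged at about 80, and each cap is within 2 mm of its seat, so I'm handing in.

```bash
python3 -c "
from workcell import r
print(r.job_done())"
```

```text
the job is handed in; nothing more can be done
None
```

All four modules are fully home in the sockets of their own colour and the spare socket is empty; I handed the job in at about 43 s on the robot clock, and no verdict came back.

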